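# Fold back and clip a sample tray's bifold cover, then load it

### The job

Open the sample tray: push its half-open two-panel cover back by the rod on its leading edge until the panels stand folded flat against each other. Then take the snap clip out of its leaning dock and press it down over the cover's wire bar and the tray's fixed bar together, so that its two sprung gates spring shut under both bars and hold the cover back. Last, stand the loose screw-cap bottle upright inside the tray, on its floor, and let everything go.

Things in the scene. Friction and masses are not known exactly. Their poses are not given: they have to be found in the camera images.
- tray: Grey open tray, fixed, 200 (x) x 160 (y) mm. Origin on the worktop under the cover's rear hinge line (z=52 mm); +x to its rear, y along the hinge. Floor top z=6; inside x=-180..+8, y=-74..+74; front wall 30 high, other walls 46. At its rear a steel wire frame: uprights at x=20, y=-50 and +50, joined on top by the fixed bar.
- cover_rear (a joint): Angle of the cover's rear panel, rad: 0 = cover flat over the tray, 1.571 (end stop) = panels folded together, upright. Stays where left. Two white panels, each 80 long, 146 wide, 9 thick: pushing the leading rod back raises the hinge between them; the rod runs straight along the tray's x, at x = -160 mm * cos(angle). Folded pack: x=-9..+9, z=52..137 mm.
- lead_rod (a point): Middle of the steel rod (10 mm diameter, 164 long, along the tray's y) on the cover's leading edge, always 52 mm above the worktop and 22 mm above the front wall's top. Push it towards the tray's +x with about 2 to 6 N. When folded, the front panel stands 85 mm straight up from it. Its own axes turn with the front panel.
- cover_bar (a point): Middle of the cover's wire bar (6 mm diameter, straight 60 mm along the tray's y) at the end of a wire loop on the rear panel. With the cover folded it is at x=8, z=182 mm in the tray frame; the loop is open for 45 mm below the bar, between side wires at y=-40 and +40.
- fixed_bar (a point): Middle of the tray's fixed bar (6 mm diameter, straight 76 mm along the tray's y), at x=20, z=182 mm in the tray frame: 12 mm behind the folded cover's bar and level with it. Axes as the tray's.
- tray_floor (a point): Point on the top of the tray floor, 110 mm before the hinge line, midway across: a good spot for the bottle.
- dock: Grey dock, fixed, foot 110 x 56 mm. Origin under its middle on the worktop. Its pocket, 31 mm deep, holds the snap clip's legs and leans 35 degrees towards the dock's -x; drawing the clip 35 mm along its own +z frees it.
- snap: Snap clip, loose, 0.15 kg: steel inverted U with a black handle on top, 60 wide (own x), 14 thick (own y), 102 tall (own z) mm. Origin at the leg ends, midway. Mouth 40 wide, open at the bottom; crown underside z=40, top z=52; handle 30 wide from z=52 to 102. Starts leaning 35 degrees, handle to the dock's -x. On the bars: own x across them, own z up, crown resting on both; either way round.
- snap_handle (a point): Middle of the clip's handle, on its own z axis 80 mm from its origin; grip it across the 14 mm thickness (own y). Pressing the clip down over the bars takes about 5 to 12 N.
- gate_a (a joint): Angle of one sprung gate leaf of the clip, rad: 0 = shut, level across half the mouth, 8 mm above the leg ends; 1.35 = swung up inward against its leg. A leaf is 19 mm long and springs shut by itself once the bars have passed it.
- gate_b (a joint): Angle of the clip's other gate leaf, the same.
- bottle: Loose round screw-cap bottle, 56 mm diameter, 105 mm tall, standing alone on the open worktop to the left of the tray. Origin at the centre of its underside, z up; its straight body reaches up to about 70 mm.

How it is judged:
By the outcome, as a careful person would: the job done as asked, in the order asked, and still so for the second after the job is handed in, with the robot touching nothing.
It also fails if it takes over 67 s, if anything falls off the work surface, if the arm or the gripper's body presses on something with over 40 N, if the wrist force passes 120 N, or if a joint passes its speed limit or range.

### The arm

A 6-joint arm with a two-finger parallel gripper is mounted at the origin on a cart in front of the work surface, level with it; the furniture and walls round the work are solid. World frame = base frame: x ahead of the robot, y to its left, z up, the work surface at z = 0. Lengths are in m, angles in rad, forces in N, time in s.
With the tool pointing down it reaches from about 0.35 to 1 m from the base axis. Payload 7.1 kg.
Tool frame: the origin (TCP) lies between the finger pads; the fingertips stand 22 mm ahead of it and the grasp point (between the pads) lies 3 mm ahead of it; z points along the fingers, y is the line along which they close (so a half turn about z gives the same grasp; the last joint's range is limited). The gripper opens to 85 mm and grips with 20 to 120 N. Pads are 22 mm wide; open, the fingers measure 114 mm over their backs; the gripper's body (76 mm by 85 mm) begins 54 mm behind the grasp point. The pads swing forward as they close: fully open they stand 13 mm farther back than shut.
Start: joints at [1.167, 0.423, 1.63, -0, 1.089, -0.019], TCP at [0.235, 0.579, 0.253] pointing down, gripper open.
Joint ranges: [-3, 3], [-0.9, 2.11], [0.09, 2.58], [-1.31, 4.45], [0.11, 2.69], [-2.54, 2.54]. Speed limits (rad/s): [2.39, 2.39, 3.01, 3.14, 3.14, 3.14].

### API

Orientations are given as a rotation vector (axis times angle).
In Python, from rig import manip gives the robot as it stands. The module is installed in compiled form; this text tells all that it offers. Calls block until the motion is done:
- manip.move_to(position, orientation): joint-space move of the TCP to a pose.
- manip.servo_line(position, orientation=None, rate=0.15): straight line of the TCP; orientation=None keeps the orientation; rate is the mean speed in m/s.
- manip.set_joints(angles): joint-space move.
- manip.command_gripper(opening, f_grip=None): finger opening in m; f_grip is the grip in N (None keeps the last); returns when the fingers have stopped.
- manip.hold(seconds).
- manip.solve_ik(position, orientation): joint angles nearest the present ones, or None.
- manip.camera(name): name is "side" or "top" or "wrist"; returns a dict with "image" (384x512x3 uint8, red, green, blue), "fx", "fy", "cx", "cy" (pixels), "cam_to_world" (4x4, takes a point from camera to world coordinates); the wrist camera has in their place "mount" (4x4, takes a point from camera to tool coordinates, whose origin is the TCP and whose axes are the flange's). Camera axes: x right, y down, z forward; pixel columns grow to the right and rows downward; lengths in m; the calibration is good to about 2 mm. A picture is of the moment at which its call begins: read the wrist's pose just before it. There is no depth.
A pose or a line that the arm cannot do raises manip.IKError and nothing moves.
- manip.sign_off(): hands the job in; it is judged then, once.
Readings, each from a call of its own:
- manip.get_time(): time.
- manip.get_joint_positions(): joint angles.
- manip.get_joint_vel(): joint speeds.
- manip.get_tau(): joint torques, N m.
- manip.get_position(): TCP position.
- manip.get_ee_rot(): TCP orientation.
- manip.get_contact_force(): force on the tool from outside, world axes, zero at the start.
- manip.get_torque(): the same for the moment, N m.
- manip.get_width(): finger opening in m.
- manip.get_grip_force(): force on a finger pad.
Only numpy, scipy, OpenCV 4.12 (cv2) and the standard library are available. Lean on these libraries where they do the work, as an engineer would, in place of code of your own. Each camera call takes 0.05 s, during which the arm holds its last target. There are 200 camera calls.

## Working session

There is one attempt and no reset: what is moved stays moved. The work goes in short steps, each a Python script; the robot and the scene stay as the last script left them, time stands still between calls to the robot, and variables do not carry over. Pictures are saved under pics/ and viewed, at most 10 in all, crops included, and the job is handed in when it is done.

```bash
mkdir -p pics; python3 - <<'E'
from rig import manip
import cv2,numpy as np
np.set_printoptions(precision=4,suppress=True)
for n in ["side","top","wrist"]:
    c=manip.camera(n); cv2.imwrite(f"pics/{n}0.png",cv2.resize(c["image"][:,:,::-1],(800,600),interpolation=cv2.INTER_CUBIC))
    print(n,c["fx"],c["fy"],c["cx"],c["cy"]); print(c.get("cam_to_world",c.get("mount")))
print(manip.get_time(),manip.get_ee_rot())
E
```

```text
side 434.3515880299794 434.3515880299794 250.53711912491246 196.57207594615775
[[ 0.9636 -0.177   0.2002  0.3302]
 [-0.2662 -0.5689  0.7782 -0.4289]
 [-0.0239 -0.8031 -0.5953  0.618 ]
 [ 0.      0.      0.      1.    ]]
top 432.6494016998276 432.6494016998276 252.54615331801594 185.3955970365399
[[-0.0116 -0.998   0.0619  0.4404]
 [-0.9999  0.0122  0.0098  0.219 ]
 [-0.0106 -0.0618 -0.998   1.0292]
 [ 0.      0.      0.      1.    ]]
wrist 296.65380072858136 296.65380072858136 255.90553646036096 191.79668152351238
[[ 0.     -0.9658 -0.2594  0.0649]
 [ 1.     -0.0002  0.0007  0.0009]
 [-0.0007 -0.2594  0.9658 -0.1207]
 [ 0.      0.      0.      1.    ]]
0.15 [-0.6007 -3.0834  0.0018]
```

View pics/side0.png

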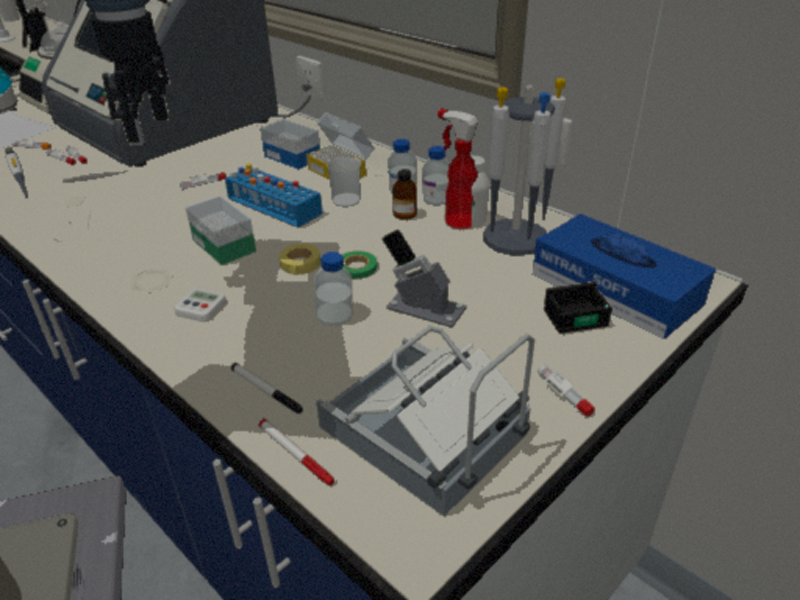

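View pics/top0.png

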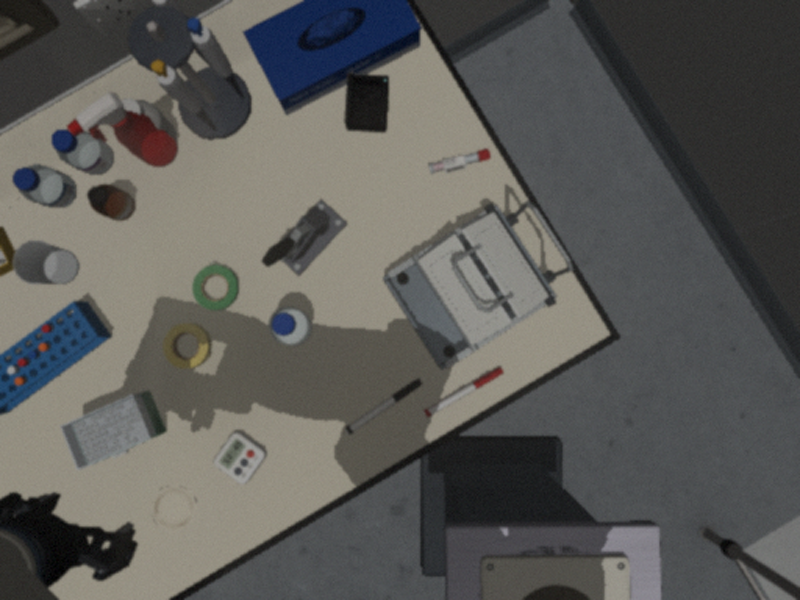

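The top view shows the tray around (475,285), its rear frame to the right at (540,235), the dock and clip at (305,237), and the bottle at (290,325). The side view shows the same items: tray (430,430), dock (425,290) and bottle (333,290). Next I'll zoom in to measure.

```bash
python3 - <<'E'
import cv2
from rig import manip
a=manip.camera("top")["image"][:,:,::-1]; cv2.imwrite("pics/raw_top.png",a)
b=manip.camera("side")["image"][:,:,::-1]; cv2.imwrite("pics/raw_side.png",b)
# top crop x160-400,y110-250 ; side crop x180-360,y130-330
cv2.imwrite("pics/t1.png",cv2.resize(a[112:250,162:402],None,fx=3.33,fy=3.33,interpolation=cv2.INTER_LANCZOS4)[:,:800])
cv2.imwrite("pics/s1.png",cv2.resize(b[140:325,180:350],None,fx=3.2,fy=3.2,interpolation=cv2.INTER_LANCZOS4))
E
```

```text
(no output)
```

View pics/t1.png

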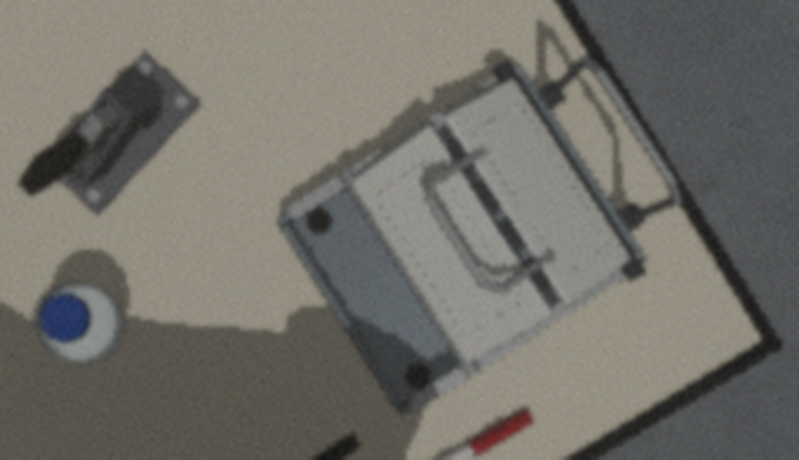

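View pics/s1.png

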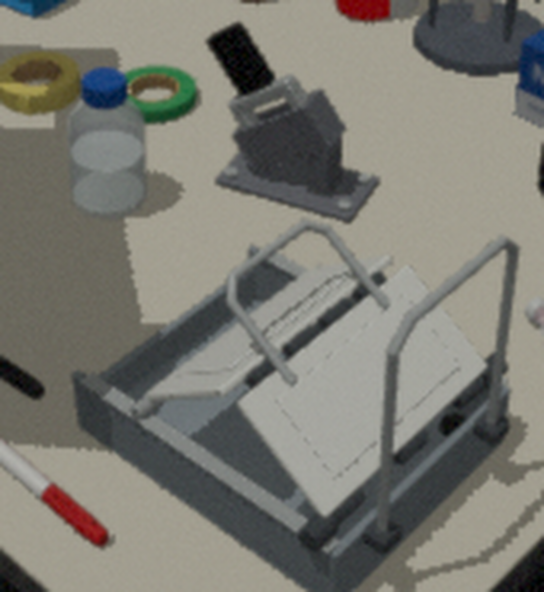

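The top crop shows fixed-bar bends at (592,62) and (678,200), rod ends at (345,180) and (470,370), dock foot corners at (145,52), (200,102) and (98,213), and the bottle cap at (64,317). The side crop shows bar bends at (393,345) and (510,243), rod ends at (140,405) and (388,262), handle tip at (225,30), and the bottle at (107,140). I'll fit poses to these points.

```bash
cat > h.py <<'E'
import numpy as np, cv2
from rig import manip
from scipy.spatial.transform import Rotation as R
from scipy.optimize import least_squares
np.set_printoptions(precision=4,suppress=True)
def proj(c,T,P):
    q=np.linalg.inv(T)@np.r_[P,1]; return np.array([c["fx"]*q[0]/q[2]+c["cx"],c["fy"]*q[1]/q[2]+c["cy"]])
def world(p,P):  # p=(x,y,yaw)
    c,s=np.cos(p[2]),np.sin(p[2]); return np.array([p[0]+c*P[0]-s*P[1],p[1]+s*P[0]+c*P[1],P[2]])
def tri(obs):  # obs: list of (cam,T,px)
    f=lambda X:np.concatenate([proj(c,T,X)-p for c,T,p in obs])
    r=least_squares(f,[.5,.1,.1]); return r.x,np.abs(r.fun).max()
E
cat > fit.py <<'E'
from h import *
C={n:manip.camera(n) for n in("top","side")}
t=lambda u,v:("top",np.array([(u+.5)/3.33-.5+162,(v+.5)/3.33-.5+112]))
s=lambda u,v:("side",np.array([(u+.5)/3.2-.5+180,(v+.5)/3.2-.5+140]))
def P(o,X): return proj(C[o[0]],C[o[0]]["cam_to_world"],X)-o[1]
def T3(*o): return tri([(C[a],C[a]["cam_to_world"],p) for a,p in o])
bl=T3(t(592,62),s(510,243)); br=T3(t(678,200),s(393,345))
rl=T3(t(345,180),s(388,262)); rr=T3(t(470,370),s(140,405))
print("bar",bl,br,"rod",rl,rr,np.linalg.norm(bl[0]-br[0]),np.linalg.norm(rl[0]-rr[0]))
obs=[(t(592,62),(.02,.047,.182)),(t(678,200),(.02,-.047,.182)),(s(510,243),(.02,.047,.182)),(s(393,345),(.02,-.047,.182)),
(t(283,220),(-.186,.08,.046)),(t(405,410),(-.186,-.08,.046)),(s(80,378),(-.186,-.08,.046)),
(t(345,180),(0,.082,.052)),(t(470,370),(0,-.082,.052)),(s(388,262),(0,.082,.052)),(s(140,405),(0,-.082,.052))]
def f(p):
    return np.concatenate([P(o,world(p,(X[0] if X[0] else p[3],X[1],X[2]))) for o,X in obs])
r=least_squares(f,[.45,.05,-1.,-.12],loss="soft_l1"); print("tray",r.x); print(f(r.x).reshape(-1,2))
print("rod mid",world(r.x,(r.x[3],0,.052)))
d=[(t(145,52),(.055,1)),(t(200,102),(.055,-1)),(t(98,213),(-.055,-1)),(s(380,182),(.055,-1)),(s(352,218),(-9,0)),(s(215,180),(-9,0))]
for p in [d[0],d[1],d[2]]:
    pass
print("foot corner lo",T3(t(98,213),s(352,218)),"hi",T3(t(200,102),s(380,182)))
print("foot corner", T3(t(98,213),s(215,180)))
print("handle tip",T3(t(33,184),s(225,32)))
print("cap",T3(t(64,317),s(104,78)))
# ground-plane rays
def ray(o,z):
    c=C[o[0]];u=o[1];T=c["cam_to_world"];v=T[:3,:3]@np.array([(u[0]-c["cx"])/c["fx"],(u[1]-c["cy"])/c["fy"],1]);return T[:3,3]+v*(z-T[2,3])/v[2]
for n,o in dict(a=t(145,52),b=t(200,102),c=t(98,213),sa=s(215,180),sb=s(352,218),sc=s(380,182)).items(): print(n,ray(o,.008))
print("bottle base side",ray(s(107,203),0))
E
python3 fit.py
```

```text
bar (array([0.5995, 0.0543, 0.1787]), np.float64(0.4242004562356101)) (array([0.5179, 0.0046, 0.1764]), np.float64(0.17648516268562275)) rod (array([0.5707, 0.1928, 0.0592]), np.float64(11.537002949398754)) (array([0.4163, 0.1171, 0.0573]), np.float64(0.33684365978203346)) 0.09559290537646792 0.171903682659637
tray [ 0.5492  0.045  -1.0444 -0.1301]
[[  1.7293  -0.0679]
 [  1.0433  -0.7874]
 [  1.5609  -0.5342]
 [  0.6204  -2.6109]
 [ -1.7687  -2.5458]
 [ -2.1898   0.9821]
 [ -2.2428  -1.8996]
 [  0.261   -4.118 ]
 [  0.2326   1.0998]
 [-18.9759   3.9096]
 [ -1.8092   2.8515]]
rod mid [0.4838 0.1574 0.052 ]
foot corner lo (array([ 0.5837,  0.3718, -0.0469]), np.float64(20.0346955591026)) hi (array([0.6144, 0.2956, 0.0402]), np.float64(5.2636205339507285))
foot corner (array([0.5284, 0.3748, 0.007 ]), np.float64(0.17556747976550469))
handle tip (array([0.5414, 0.3988, 0.1171]), np.float64(1.554031396644774))
cap (array([0.4535, 0.3817, 0.1062]), np.float64(0.060049938962606575))
a [0.6441 0.3405 0.008 ]
b [0.6075 0.3013 0.008 ]
c [0.5287 0.3746 0.008 ]
sa [0.5277 0.3736 0.008 ]
sb [0.6088 0.3008 0.008 ]
sc [0.6428 0.3352 0.008 ]
bottle base side [0.447  0.3803 0.    ]
```

```bash
sed -i 's/,(s(388,262),(0,.082,.052))//' fit.py; python3 fit.py | grep -A1 -E "tray|rod mid"; cat >> h.py <<'E'
TRAY=np.array([.5492,.045,-1.0444])
def rot(yaw,th,flip=1):  # tool z=(sin th,0,-cos th) in frame yaw; flip=1: tool y=-frame y
    z=np.array([np.sin(th),0,-np.cos(th)]); y=np.array([0,-flip,0.]); x=np.cross(y,z)
    return (R.from_euler("z",yaw)*R.from_matrix(np.c_[x,y,z])).as_rotvec()
def zt(rv): return R.from_rotvec(rv).as_matrix()[:,2]
E
python3 - <<'E'
from h import *
for th in (.7,.85,1.0):
  for fl in (1,-1):
    rv=rot(TRAY[2],th,fl)
    for X in ((-.165,0,.16),(-.165,0,.052),(-.005,0,.052)):
        print(th,fl,X,manip.solve_ik(world(TRAY,X)-.022*zt(rv),rv))
E
```

```text
tray [ 0.5485  0.0445 -1.0324 -0.1318]
[[ 1.6648  0.3005]
--
rod mid [0.4809 0.1577 0.052 ]
foot corner lo (array([ 0.5837,  0.3718, -0.0469]), np.float64(20.0346955591026)) hi (array([0.6144, 0.2956, 0.0402]), np.float64(5.2636205339507285))
0.7 1 (-0.165, 0, 0.16) [ 0.7434  0.4803  1.9643 -0.8113  1.0502 -2.3783]
0.7 1 (-0.165, 0, 0.052) [ 0.7434  0.6861  1.9752 -0.9227  0.9094 -2.1794]
0.7 1 (-0.005, 0, 0.052) [ 0.4261  0.6775  2.0042 -1.1567  0.7756 -2.2534]
0.7 -1 (-0.165, 0, 0.16) [ 0.7434  0.4803  1.9643 -0.8113  1.0502  0.7633]
0.7 -1 (-0.165, 0, 0.052) [ 0.7434  0.6861  1.9752 -0.9227  0.9094  0.9622]
0.7 -1 (-0.005, 0, 0.052) [ 0.4261  0.6775  2.0042 -1.1567  0.7756  0.8882]
0.85 1 (-0.165, 0, 0.16) [ 0.804   0.5463  1.9537 -0.9116  1.1532 -2.2519]
0.85 1 (-0.165, 0, 0.052) [ 0.804   0.7543  1.9502 -0.9981  1.0347 -2.0641]
0.85 1 (-0.005, 0, 0.052) [ 0.4906  0.7417  2.0009 -1.2716  0.9039 -2.0876]
0.85 -1 (-0.165, 0, 0.16) [ 0.804   0.5463  1.9537 -0.9116  1.1532  0.8897]
0.85 -1 (-0.165, 0, 0.052) [ 0.804   0.7543  1.9502 -0.9981  1.0347  1.0775]
0.85 -1 (-0.005, 0, 0.052) [ 0.4906  0.7417  2.0009 -1.2716  0.9039  1.054 ]
1.0 1 (-0.165, 0, 0.16) [ 0.8533  0.621   1.9389 -0.9903  1.263  -2.1484]
1.0 1 (-0.165, 0, 0.052) [ 0.8533  0.8302  1.9192 -1.0508  1.1636 -1.976 ]
1.0 1 (-0.005, 0, 0.052) None
1.0 -1 (-0.165, 0, 0.16) [ 0.8533  0.621   1.9389 -0.9903  1.263   0.9932]
1.0 -1 (-0.165, 0, 0.052) [ 0.8533  0.8302  1.9192 -1.0508  1.1636  1.1656]
1.0 -1 (-0.005, 0, 0.052) None
```

```bash
sed -i 's/^TRAY=.*/TRAY=np.array([.5490,.0447,-1.035])/' h.py; python3 - <<'E'
from h import *
rv=rot(TRAY[2],.8,1); z=zt(rv); g=lambda x,h:world(TRAY,(x,0,h))-.022*z
ux=world(np.r_[0,0,TRAY[2]],(1,0,0))
manip.command_gripper(0.0,40)
manip.move_to(g(-.165,.15),rv); manip.servo_line(g(-.165,.054),rate=.2)
print(manip.get_time())
f0=manip.get_contact_force()
manip.servo_line(g(-.05,.054),rate=.08); print(manip.get_contact_force()-f0)
x=-.05
while x<.02:
    x+=.004; manip.servo_line(g(x,.054),rate=.08); f=manip.get_contact_force()-f0
    print(round(x,3),f,f@ux)
    if f@ux<-14: break
c=manip.camera("side")["image"][130:330,180:380,::-1]; cv2.imwrite("pics/s2.png",cv2.resize(c,(600,600),interpolation=cv2.INTER_CUBIC))
print(manip.get_time())
E
```

```text
3.7917
[-0.3266 -0.8833 -0.4806]
-0.046 [-0.6949 -0.0999 -0.7492] -0.2688788132452212
-0.042 [-0.3897 -0.0124  0.1137] -0.18834977493509528
-0.038 [-0.7013 -1.5439 -0.7571] 0.9695053130225104
-0.034 [-0.4972 -0.3734 -1.4629] 0.06725276030311908
-0.03 [-0.0792 -0.3972  0.1317] 0.3011533835055169
-0.026 [-0.7873 -0.5411 -0.1906] 0.06339043342780029
-0.022 [-0.2836 -1.4123 -0.7093] 1.0695710720686715
-0.018 [-0.5659  0.1488 -0.079 ] -0.416824228095695
-0.014 [-8.263   8.5516  3.1773] -11.571638214720105
-0.01 [-27.126   31.708   16.0162] -41.113059382373045
7.9333
```

View pics/s2.png

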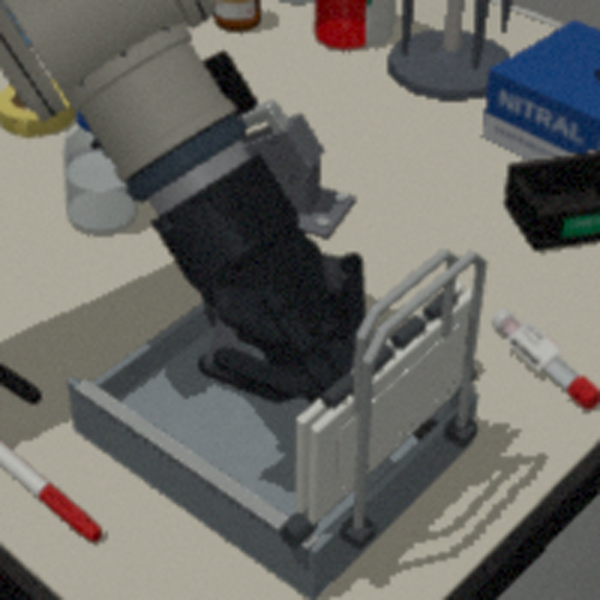

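The cover is folded: both panels stand together at (390,420), with its loop beside the fixed bar at (420,290). I'll back off and view the clip with the wrist camera from two places.

```bash
cat >> h.py <<'E'
DOCK=np.array([.586,.3565,-.746])
UX=np.array([np.cos(TRAY[2]),np.sin(TRAY[2]),0])
def wcam(name=None,):
    M=np.eye(4);M[:3,:3]=R.from_rotvec(manip.get_ee_rot()).as_matrix();M[:3,3]=manip.get_position()
    c=manip.camera("wrist"); 
    if name: cv2.imwrite(name,c["image"][:,:,::-1])
    return c,M@c["mount"]
E
python3 - <<'E'
from h import *
rv0=rot(TRAY[2],.8,1)
p=manip.get_position(); manip.servo_line(p-.05*UX,rate=.15); manip.servo_line(p-.10*UX+[0,0,.13],rate=.25)
manip.command_gripper(.085)
import pickle; out=[]
H=world(DOCK,(-.049,0,.099))
done=None
for fl in (1,-1):
    rv=rot(DOCK[2],.611,fl); print(fl,[manip.solve_ik(H-d*zt(rv),rv) for d in (.1,0)])
fl=1
rv=rot(DOCK[2],.611,fl)
S=world(np.r_[0,0,DOCK[2]],(0,1,0))
for i,(d,o) in enumerate(((.13,.03),(.13,-.03))):
    manip.move_to(H-d*zt(rv)+o*S,rv); c,T=wcam(f"pics/w{i}.png"); out.append((c,T))
pickle.dump(out,open("w.pkl","wb")); print(manip.get_time())
a=np.hstack([cv2.imread(f"pics/w{i}.png")[60:,130:400] for i in (0,1)]); cv2.imwrite("pics/w01.png",cv2.resize(a,None,fx=1.48,fy=1.48,interpolation=cv2.INTER_CUBIC))
E
```

```text
1 [None, None]
-1 [array([ 0.9246,  0.6252,  1.6086, -0.6978,  1.0938,  0.4892]), array([ 0.8381,  0.736 ,  1.6361, -0.7839,  0.9484,  0.5427])]Traceback (most recent call last):
  File "<stdin>", line 14, in <module>
rig.IKError: the arm cannot take that pose within its joint ranges
```

```bash
python3 - <<'E'
from h import *
import pickle; out=[]
H=world(DOCK,(-.049,0,.099)); rv=rot(DOCK[2],.611,-1)
S=world(np.r_[0,0,DOCK[2]],(0,1,0))
for i,(d,o) in enumerate(((.13,.03),(.13,-.03))):
    manip.move_to(H-d*zt(rv)+o*S,rv); c,T=wcam(f"pics/w{i}.png"); out.append((c,T))
pickle.dump(out,open("w.pkl","wb")); print(manip.get_time())
a=np.hstack([cv2.imread(f"pics/w{i}.png")[60:,130:400] for i in (0,1)]); cv2.imwrite("pics/w01.png",cv2.resize(a,None,fx=1.48,fy=1.48,interpolation=cv2.INTER_CUBIC))
E
```

```text
12.775
```

View pics/w01.png

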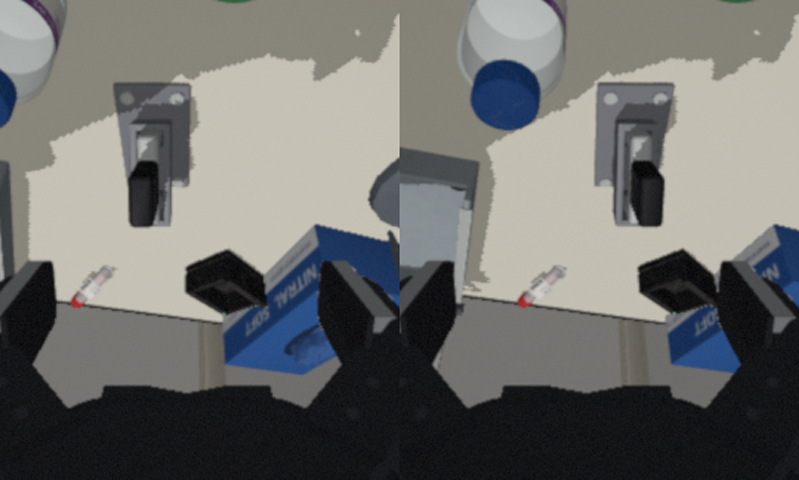

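The two wrist views show the clip's handle at (145,192) left and (647,192) right, thin across the dock's y as assumed, with the legs running along the dock's x. I'll fit the handle box against its dark silhouette.

```bash
cat > fit2.py <<'E'
from h import *
import pickle
out=pickle.load(open("w.pkl","rb"))
boxes=[(200,100,250,217),(160,100,250,217)]
masks=[]
big=[]
for i,(c,T) in enumerate(out):
    im=c["image"]; x0=(95,165)[i]; 
    m=(im.max(2)<38).astype(np.uint8)
    n,l,st,ce=cv2.connectedComponentsWithStats(m)
    # component containing the handle
    u,v=((130+145/1.48,60+205/1.48),(130+(650-399.6)/1.48,60+205/1.48))[i]
    k=l[int(v),int(u)]; m=(l==k); print(i,int(u),int(v),k,st[k],ce[k]); masks.append(m)
def silh(p,c,T):
    th=.611; d=p[:3]; base=np.array([p[0],p[1],p[2]])  # handle mid world
    Rm=(R.from_euler("z",p[3])*R.from_euler("y",-p[4])).as_matrix()
    P=[proj(c,T,base+Rm@np.array([a*.015,b*.007,-.028 if e<0 else .022])) for a in(-1,1) for b in(-1,1) for e in(-1,1)]
    h=cv2.convexHull(np.array(P,np.float32)*16).astype(np.int32)
    m=np.zeros((384,512),np.uint8); cv2.fillConvexPoly(m,h,255,cv2.LINE_AA,4); return m/255.
def cost(p): return sum(np.abs(silh(p,c,T)-m).sum() for (c,T),m in zip(out,masks))
from scipy.optimize import minimize
p0=np.r_[world(DOCK,(-.049,0,.099)),DOCK[2],.611]; print(cost(p0),[m.sum() for m in masks])
S=np.vstack([p0]+[p0+d for d in np.diag([.01,.01,.01,.05,.03])])
r=minimize(cost,p0,method="Nelder-Mead",options=dict(initial_simplex=S,maxiter=600)); print(r.x,r.fun)
f4=lambda q:cost(np.r_[q,p0[3:]])
r4=minimize(f4,p0[:3],method="Nelder-Mead",options=dict(initial_simplex=S[:4,:3])); print("fixed rot",r4.x,r4.fun)
E
python3 fit2.py
```

```text
0 227 198 0 [     0      0    512    384 154463] [257.426  153.8763]
1 299 198 2 [287 169  21  43 613] [296.6509 188.5628]
154590.90588235293 [np.int64(154463), np.int64(613)]
[ 0.4377  0.4791  0.2143 -0.2781  0.2216] 143513.06274509805
fixed rot [0.4361 0.4636 0.1991] 145897.3725490196
```

```bash
python3 - <<'E'
s=open("fit2.py").read()
s=s.replace("k=l[int(v),int(u)];","k=min((j for j in range(1,n) if st[j,4]>200),key=lambda j:np.hypot(ce[j][0]-u,ce[j][1]-v));").replace("max(2)<38","max(2)<45")
open("fit2.py","w").write(s)
E
python3 fit2.py
```

```text
0 227 198 3 [217 169  20  43 540] [228.5315 187.1222]
1 299 198 2 [286 169  22  43 783] [296.7305 189.8531]
1539.2156862745096 [np.int64(540), np.int64(783)]
[ 0.5614  0.3866  0.0897 -0.784   0.6854] 524.4862745098039
fixed rot [0.5621 0.3868 0.0884] 607.6
```

```bash
python3 - <<'E'
s=open("fit2.py").read()
s=s.replace("for i,(c,T) in enumerate(out):","sc=manip.camera('side'); sc['image']=cv2.imread('pics/raw_side.png')[:,:,::-1]; out.append((sc,sc['cam_to_world']))\nTH=int(__import__('sys').argv[1])\nfor i,(c,T) in enumerate(out):",1)
s=s.replace("x0=(95,165)[i];","").replace("max(2)<45","max(2)<TH").replace("60+205/1.48))[i]","60+205/1.48),(180+242/3.2,140+60/3.2))[i]")
s=s.replace("j:np.hypot","j:np.hypot").replace("st[j,4]>200","st[j,4]>(100 if i==2 else 200)")
s+='''
for q in (r.x,np.r_[r4.x,p0[3:]]): print([round(np.abs(silh(q,c,T)-m).sum()) for (c,T),m in zip(out,masks)])
d=r4.x-np.r_[DOCK[:2],0]; print("dock frame",R.from_euler("z",-DOCK[2]).apply(d))
'''
open("fit2.py","w").write(s)
E
for t in 50 60 68; do echo == $t; python3 fit2.py $t; done
```

```text
== 50
0 227 198 2 [217 169  21  44 695] [227.3957 188.8432]
1 299 198 3 [286 169  22  43 798] [296.7105 189.891 ]
2 255 158 58 [245 148  20  22 239] [254.9331 158.4519]
1516.5019607843135 [np.int64(695), np.int64(798), np.int64(239)]
[ 0.5606  0.3876  0.0904 -0.7604  0.6585] 596.7725490196078
fixed rot [0.5604 0.388  0.0909] 661.5490196078431
[200, 195, 202]
[251, 215, 195]
dock frame [-0.0402  0.0058  0.0909]
== 60
0 227 198 5 [217 169  23  44 791] [227.11   190.2478]
1 299 198 7 [286 169  22  44 826] [296.609  189.9516]
2 255 158 67 [245 148  21  22 250] [254.932 158.312]
1443.8862745098038 [np.int64(791), np.int64(826), np.int64(250)]
[ 0.5604  0.3884  0.0914 -0.7296  0.6379] 508.56470588235294
fixed rot [0.5598 0.3886 0.0913] 547.2313725490196
[161, 156, 192]
[166, 196, 186]
dock frame [-0.041   0.0058  0.0913]
== 68
0 227 198 15 [217 169  24  44 832] [227.3642 190.1502]
1 299 198 16 [286 168  22  45 845] [296.5799 190.0497]
2 255 158 80 [245 147  21  23 254] [254.8937 158.2835]
1451.6745098039216 [np.int64(832), np.int64(845), np.int64(254)]
[ 0.5602  0.3885  0.0918 -0.7295  0.6396] 467.2
fixed rot [0.5595 0.3892 0.0919] 514.0823529411765
[143, 137, 188]
[155, 180, 178]
dock frame [-0.0416  0.006   0.0919]
```

```bash
cat >> fit2.py <<'E'
def info(m): 
    m=np.asarray(m,float); ys,xs=np.nonzero(m>.5); return np.array([xs.min(),xs.max(),ys.min(),ys.max(),xs.mean(),ys.mean(),len(xs)])
print("fit/obs per camera, then wrist bits")
for (c,T),m in zip(out,masks): print(info(silh(r.x,c,T)),info(m))
vis=np.hstack([cv2.resize(np.uint8(np.dstack([silh(r.x,c,T)*255,m*255,c["image"].max(2)]))[b:b+60,a:a+60],(260,260),interpolation=cv2.INTER_NEAREST) for (c,T),m,(a,b) in zip(out,masks,((200,160),(268,160),(225,130)))])
cv2.imwrite("pics/vis.png",vis)
E
python3 fit2.py 68 | tail -4
```

```text
fit/obs per camera, then wrist bits
[217.     239.     168.     212.     227.9638 190.1012 939.    ] [217.     240.     169.     212.     227.3642 190.1502 832.    ]
[285.     308.     168.     212.     296.0569 189.9979 967.    ] [286.     307.     168.     212.     296.5799 190.0497 845.    ]
[246.     271.     149.     174.     258.5616 161.3589 365.    ] [245.     265.     147.     169.     254.8937 158.2835 254.    ]
```

View pics/vis.png

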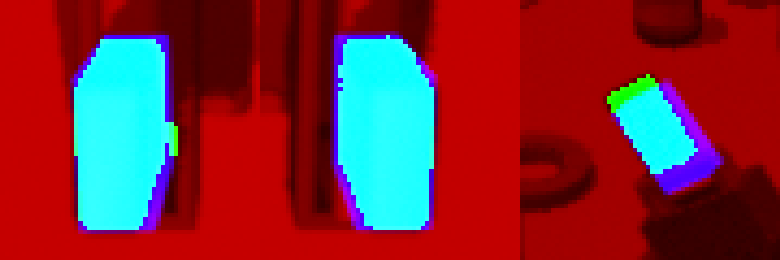

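The wrist silhouettes match. The side view and the baseline both put the handle about 5 mm farther up its own axis, so I'll correct for that and grasp.

```bash
python3 - <<'E'
from h import *
rv=rot(-.742,.615,-1); z=zt(rv); H=np.array([.558,.3903,.0955]); G=H-.003*z
manip.move_to(G-.09*z,rv); f0=manip.get_contact_force()
manip.servo_line(G,rate=.12); print("in",manip.get_contact_force()-f0)
manip.command_gripper(.03,30); print("w",manip.get_width(),manip.get_contact_force()-f0)
manip.command_gripper(0.0,30); print("w",manip.get_width(),manip.get_grip_force(),manip.get_contact_force()-f0)
c,T=wcam("pics/g.png"); print(manip.get_time())
a=manip.camera("side")["image"][110:230,180:340,::-1]; 
b=np.hstack([cv2.resize(cv2.imread("pics/g.png"),(400,300)),cv2.resize(a,(400,300))]); cv2.imwrite("pics/g2.png",b)
E
```

```text
in [ 0.0442 -0.7857 -0.2029]
w 0.02967944392394978 [ 0.0604 -0.2128 -0.578 ]
w 0.013512738616643627 33.87532889842987 [-0.0553  0.0444 -0.7305]
15.1083
```

View pics/g2.png

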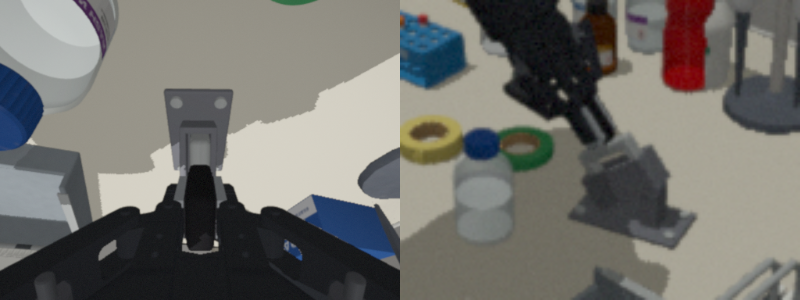

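The side view shows the pads closed on the handle at (595,120), with the clip centred in its dock. Width is 13.5 mm with no side force. Next I'll draw it out and carry it above the bars.

```bash
python3 - <<'E'
from h import *
f0=manip.get_contact_force()
manip.command_gripper(0.0,90)
z=zt(manip.get_ee_rot()); p=manip.get_position()
manip.servo_line(p-.045*z,rate=.12); print(manip.get_contact_force()-f0,manip.get_width())
manip.servo_line(p-.045*z+[0,0,.12],rate=.25)
rv=rot(TRAY[2],0,-1); B=np.array([.5559,.0337,0])
manip.move_to(B+[0,0,.305],rv); print(manip.get_time(),manip.get_width(),manip.get_position()-B)
a=manip.camera("side")["image"][100:300,220:380,::-1]; t=manip.camera("top")["image"][100:250,270:390,::-1]
cv2.imwrite("pics/b.png",np.hstack([cv2.resize(a,(480,600),interpolation=cv2.INTER_CUBIC),cv2.resize(cv2.copyMakeBorder(t,0,38,0,0,cv2.BORDER_CONSTANT),(320,501))[:501] if 0 else cv2.resize(cv2.copyMakeBorder(t,0,75,0,0,cv2.BORDER_CONSTANT),(320,600))]))
E
```

```text
[-0.4901 -0.9499 -1.0982] 0.012504336100561737
17.9417 0.012844578451615856 [-0.0002  0.0007  0.3043]
```

View pics/b.png

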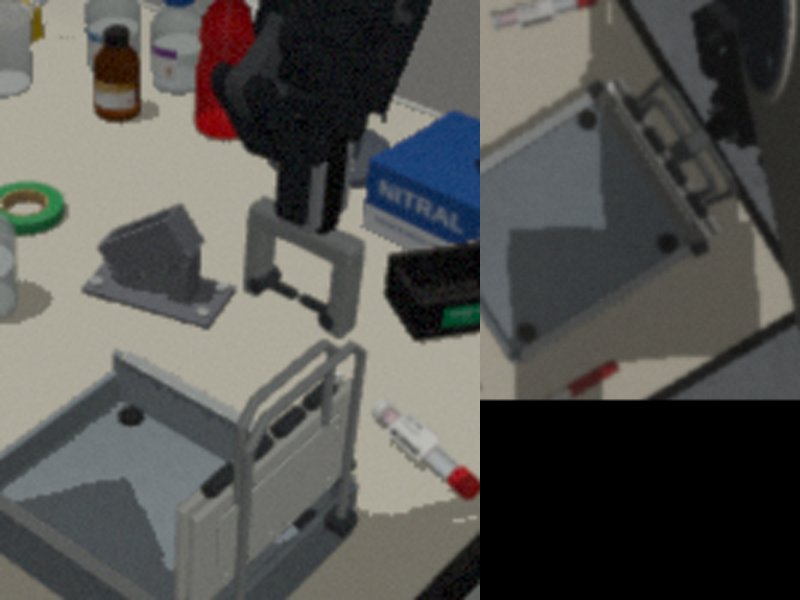

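The clip is held upright with the mouth down. In the left half, its leg ends are at (258,290) and (340,330). The fixed-bar bends are at (243,410) and (360,350), and the cover loop sits just in front. I'll check these numerically.

```bash
python3 - <<'E'
from h import *
c=manip.camera("side"); T=c["cam_to_world"]
q=lambda P:(proj(c,T,P)-[220,100]+.5)*3-.5
p=manip.get_position(); A=np.r_[p[:2],TRAY[2]]
for n,X in dict(crownL=(-.03,-.007,.052),crownR=(.03,-.007,.052),legLout=(-.03,-.007,0),legRout=(.03,-.007,0)).items():
    print(n,q(world(A,(X[0],X[1],X[2]+p[2]-.083))))
for n,X in dict(fixL=(.02,-.047,.182),fixR=(.02,.047,.182),covL=(.008,-.036,.182),covR=(.008,.036,.182)).items(): print(n,q(world(TRAY,X)))
E
```

```text
crownL [250.7909 215.5932]
crownR [355.3924 264.0873]
legLout [245.7878 302.2045]
legRout [344.9025 353.0248]
fixL [251.0659 436.2252]
fixR [362.1691 346.0142]
covL [245.7905 413.8392]
covR [331.1384 346.1297]
```

```bash
python3 - <<'E'
from h import *
p=np.array([.5559,.0337,.305]); manip.hold(.1); f0=manip.get_contact_force()
h=.268; manip.servo_line([*p[:2],h],rate=.12); print(manip.get_contact_force()-f0)
while h>.208:
    h-=.003; manip.servo_line([*p[:2],h],rate=.06); f=manip.get_contact_force()-f0
    print(round(h,3),round(manip.get_position()[2],4),f,manip.get_torque().round(2))
    if f[2]>24 or np.hypot(*f[:2])>12: break
print(manip.get_time(),manip.get_width())
E
```

```text
[-0.1087 -0.207  -0.072 ]
0.265 0.2655 [-1.0283 -0.9776  0.1346] [-0.06 -0.01  0.01]
0.262 0.2619 [-0.7003 -0.9605  0.9233] [-0.02  0.    0.01]
0.259 0.2587 [-1.2355 -0.3121  0.9528] [-0.07  0.03  0.01]
0.256 0.2563 [-0.2308 -0.945   3.7548] [-0.07 -0.11 -0.03]
0.253 0.2532 [-0.1237 -1.1546  4.1282] [-0.08 -0.33 -0.07]
0.25 0.25 [2.9576 0.3694 4.3673] [ 0.12 -0.54  0.01]
0.247 0.2468 [ 1.5678 -0.9305  2.8173] [-0.1  -0.64  0.01]
0.244 0.2435 [ 2.1328 -0.6284  0.9403] [-0.1  -0.45 -0.02]
0.241 0.2403 [ 0.5397 -0.8804 -0.8456] [-0.01 -0.35 -0.02]
0.238 0.237 [ 2.0447 -0.181  -5.2737] [-0.02 -0.7  -0.04]
0.235 0.2345 [ 0.9412 -5.4944 -2.8357] [-1.1  -0.22  0.02]
0.232 0.2318 [-0.4072 -0.3124  0.303 ] [-0.   -0.03 -0.02]
0.229 0.2288 [-2.2752 -0.9309  0.6272] [0.01 0.05 0.02]
0.226 0.2258 [-0.0497 -0.6594 -0.0334] [-0.04 -0.02  0.03]
0.223 0.2228 [-0.5854 -1.1485  0.6408] [-0.03  0.02  0.  ]
0.22 0.2222 [-8.0948 -0.5979 18.6381] [-0.05  1.29 -0.02]
0.217 0.2219 [-17.3587  -1.4134  42.1501] [-0.17  2.92 -0.04]
22.9 0.013129961659038788
```

```bash
python3 - <<'E'
from h import *
p=[.5559,.0337]
manip.servo_line([*p,.2222],rate=.05); print(manip.get_contact_force())
manip.command_gripper(.05); manip.hold(.1)
manip.servo_line([*p,.33],rate=.2)
rv=rot(TRAY[2],0,-1)
for f in (1,-1): print(f,manip.solve_ik([.451,.381,.06],rot(TRAY[2],0,f)), manip.solve_ik(world(TRAY,(-.11,0,.07)),rot(TRAY[2],0,f)))
obs=[]
manip.command_gripper(.085)
for q in ([.451,.361,.26],[.451,.411,.26]):
    manip.move_to(q,rv); c,T=wcam()
    im=cv2.cvtColor(c["image"],cv2.COLOR_RGB2HSV); m=((im[...,0]>105)&(im[...,0]<130)&(im[...,1]>150)&(im[...,2]>50)).astype(np.uint8)
    n,l,st,ce=cv2.connectedComponentsWithStats(m); pr=proj(c,T,[.4535,.3817,.105])
    k=min((j for j in range(1,n) if st[j,4]>150),key=lambda j:np.hypot(*(ce[j]-pr))); print(pr,st[k],ce[k]); obs.append((c,T,ce[k]))
print("cap",tri(obs),manip.get_time())
a=manip.camera("side")["image"][120:320,220:380,::-1]
cv2.imwrite("pics/c.png",np.hstack([cv2.resize(a,(480,600),interpolation=cv2.INTER_CUBIC),cv2.resize(obs[1][0]["image"][:,:,::-1],(320,240)).__class__(0) if 0 else cv2.copyMakeBorder(cv2.resize(c["image"][:,:,::-1],(320,240)),0,360,0,0,cv2.BORDER_CONSTANT)]))
E
```

```text
[-0.9394  0.3997 -0.7794]
1 None None
-1 [ 0.6813  0.6479  1.8    -0.      0.6937  0.1455] [ 0.2522  0.5562  1.9744 -0.      0.611  -0.2836]
[267.6921 165.2277] [255 146  32  33 799] [270.4606 162.0463]
[240.6256 209.5326] [229 190  30  31 745] [243.5893 205.0859]
cap (array([0.455 , 0.3846, 0.0966]), np.float64(0.20778846606552293)) 26.5583
```

View pics/c.png

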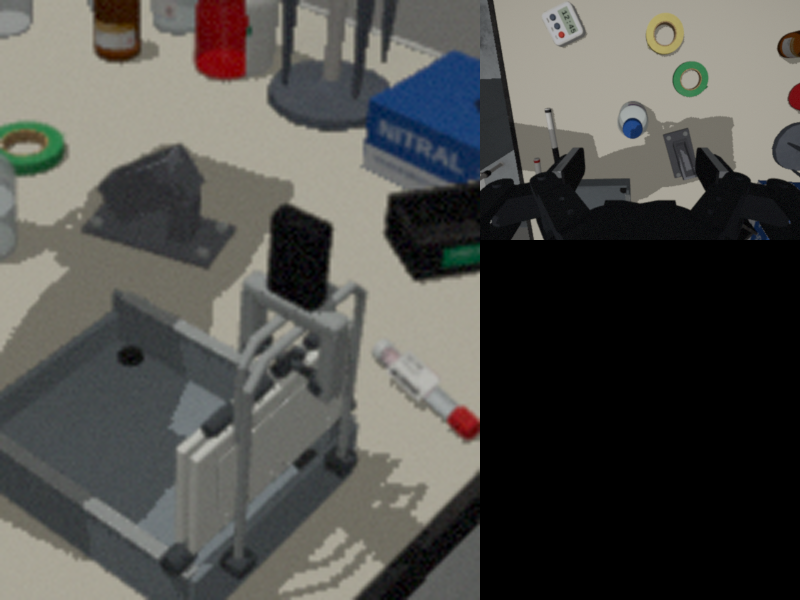

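The view shows the clip standing on both bars with its handle at (300,255). The gate leaves run level from (265,345) to (318,380), under the bars. The bottle cap is at about (0.454, 0.383). Next is the bottle.

```bash
python3 - <<'E'
from h import *
rv=rot(TRAY[2],0,-1); b=[.4543,.3832]
manip.move_to([*b,.16],rv); manip.hold(.1); f0=manip.get_contact_force()
manip.servo_line([*b,.061],rate=.12); print("down",manip.get_contact_force()-f0)
manip.command_gripper(.0,30); print("w",manip.get_width(),manip.get_grip_force(),manip.get_contact_force()-f0)
manip.servo_line([*b,.19],rate=.15); manip.hold(.1); f1=manip.get_contact_force(); print("lift",f1-f0,manip.get_width())
g=world(TRAY,(-.11,0,0))[:2]
manip.move_to([*g,.19],rv); manip.servo_line([*g,.078],rate=.12); manip.hold(.1); f1=manip.get_contact_force()
h=.078
while h>.060:
    h-=.002; manip.servo_line([*g,h],rate=.04); f=manip.get_contact_force()-f1; print(round(h,3),f[2])
    if f[2]>5: break
manip.servo_line([*g,h+.001],rate=.04)
manip.command_gripper(.085); print(manip.get_contact_force()-f0,manip.get_width()); 
manip.servo_line([*g,.20],rate=.12); manip.move_to([.35,.45,.3],rv); print(manip.get_time())
# check: cap centre and bottle position
C=[]
for n in ("top","side"):
    c=manip.camera(n); im=cv2.cvtColor(c["image"],cv2.COLOR_RGB2HSV); cv2.imwrite(f"pics/end_{n}.png",c["image"][:,:,::-1])
    m=((im[...,0]>105)&(im[...,0]<130)&(im[...,1]>130)&(im[...,2]>40)).astype(np.uint8)
    k=cv2.connectedComponentsWithStats(m); pr=proj(c,c["cam_to_world"],[*g,.105])
    j=min((j for j in range(1,k[0]) if k[2][j,4]>50),key=lambda j:np.hypot(*(k[3][j]-pr))); print(n,pr,k[2][j],k[3][j]); C.append((c,c["cam_to_world"],k[3][j]))
X,e=tri(C); print("cap",X,e,"tray frame",R.from_euler("z",-TRAY[2]).apply(X-np.r_[TRAY[:2],0]))
E
```

```text
down [ 0.5869 -0.3785  0.7606]
w 0.05399146108255795 30.70444655502797 [-0.8635 -1.7943  5.5685]
lift [ 0.9793  0.9066 -2.2226] 0.053698650380695774
0.076 -1.3759196472841724
0.074 -0.9887999674507888
0.072 -0.5209946841698312
0.07 -1.4010687565024333
0.068 1.0162299568420239
0.066 18.5270014430613
[0.7449 0.7386 0.695 ] 0.08521317723619587
36.6167
top [294.1406 187.1437] [288 181  13  13 137] [294.146  187.0073]
side [260.428  229.9651] [252 222  18  17 245] [260.5673 230.0816]
cap [0.4931 0.1392 0.1047] 0.016772578282541417 tray frame [-0.1098  0.0002  0.1047]
```

```bash
python3 - <<'E'
from h import *
a=cv2.resize(cv2.imread("pics/end_side.png")[120:320,220:380],(480,600),interpolation=cv2.INTER_CUBIC).astype(int)
b=cv2.imread("pics/c.png")[:,:480].astype(int)
d=cv2.blur(np.abs(a-b).max(2).astype(np.float32),(9,9))[190:600,170:370]; print("mean",d.mean(),"max",d.max(),(d>35).sum())
dm=lambda m:[x.mean().round(1) for x in np.nonzero(m[190:320,255:340].max(2)<50)]; print(dm(a),dm(b))
print(manip.get_contact_force()); manip.sign_off(); print(manip.get_time())
E
```

```text
mean 9.321169 max 57.024693 8102
[np.float64(67.9), np.float64(44.2)] [np.float64(67.5), np.float64(44.0)]
[ 0.3315 -0.2231  0.1298]
the job is handed in; nothing more can be done
the job is handed in; nothing more can be done
```

I handed the job in at about 37 s: the cover is folded back, the clip is pressed over both bars with its gates looking shut in the last close view, and the bottle stands upright on the tray floor.

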